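# Tighten the loose spice carousel

## Task

The wing knob on top of the spice carousel has worked loose, and turning it just spins the whole platter. Turn the platter until the one square tin faces the bolt, slide the bolt fully home into the fork on the rim so the platter is held, and then, with the bolt still home, tighten the wing knob clockwise to its stop. Finally draw the bolt fully back and leave the carousel at rest with the square tin still facing the bolt, without disturbing the mixer, bowl, canister or honey dipper.

Things in the scene. Friction and masses are not known exactly. Their poses are not given: they have to be found in the camera images.
- stand: Black base, fixed to the worktop. Origin on the turning axis at worktop height; z up. Its own -x is the carousel's front: a low foot (10 mm high, 50 mm wide) reaches out there to 200 mm from the axis and carries the bolt between two guide walls (40 mm wide over both, 145 to 200 mm from the axis, 44 mm high).
- platter (a joint): Platter angle about the vertical axis (rad, counter-clockwise from above positive, no stops, starts between 0 and 2 pi). 0 (or 2 pi) = square tin exactly in front, facing the bolt. Bearing friction 0.05 N m: it stays where it is left. It is a wooden disc of radius 100 mm, 30 to 45 mm above the worktop, and can be turned by pushing a rim fork sideways with closed fingertips.
- tin_fork (a point): Middle of the gap of the fork on the rim outside the square tin, 110 mm from the axis, 45 mm above the worktop. Each of the four tins has such a fork outside it: two steel prongs 8 mm thick, 16 mm apart (fork 32 mm wide overall), reaching out to 128 mm from the axis, from 30 to 60 mm above the worktop.
- tin_top (a point): Centre of the square tin's lid, 68 mm from the axis, 90 mm above the worktop. Four steel tins stand fixed in the platter a quarter turn apart, all 68 mm from the axis and with tops at 90 mm: this square one (50 mm wide) and three round ones (36 mm diameter).
- bolt (a joint): Bolt travel (m): 0 = fully drawn back, 0.030 = fully home, nose between the prongs of the fork in front. Slides along the stand's x towards the axis; stays where it is left (2 N friction). Nose 10 mm wide, round-ended, 45 mm above the worktop: it centres a fork a few mm off. Drawn back, the nose is 136 mm from the axis, clear of the forks.
- bolt_grip (a point): Middle of the upper part of the bolt's upright black grip, 88 mm above the worktop. The grip is 14 mm along the slide, 16 mm across it, and stands from 54 to 102 mm above the worktop; 174 mm from the axis with the bolt back, 144 mm with it home.
- knob (a joint): Turn of the wing knob on the platter's spindle (rad, relative to the platter): grows as it is turned clockwise seen from above, hard stop at 2.0 = tight. Starts loose, between 0 and 0.35. Its thread friction (0.18 N m) is greater than the platter's, so if the bolt is not home the platter turns along with it.
- knob_grip (a point): On the turning axis, in the middle of the knob's wing, 122 mm above the worktop. The wing is a black bar 56 mm long (along this point's own x), 14 mm thick (its y), from 106 to 136 mm above the worktop. Under it only the spindle, 16 mm thick.
- mixer: Bystander: grey hand mixer standing on its heel, about 100 x 90 mm and 185 mm high, handle to its -x (78 mm), beaters sticking out 145 mm to its +x. Origin under its centre.
- bowl: Bystander: clear glass bowl, 170 mm across, 75 mm high. Origin under its centre.
- canister: Bystander: white square plastic canister, 106 mm wide, 126 mm high, grey lid clipped down. Origin under its centre.
- dipper: Bystander: wooden honey dipper lying on the worktop, 150 mm long along its x, 26 mm thick. Origin under its middle.

How it is judged:
On the way, in this order (a step that is already met when the one before it is completed fails the run):
1. the square tin faces the bolt (centre within 8 mm of the bolt's line), the platter at rest (x of tin_top in the frame of stand below -0.05 m and y of tin_top in the frame of stand between -0.008 and 0.008 m and velocity of joint platter between -0.1 and 0.1 rad/s), for 0.2 s.
2. the bolt is home in the square tin's fork (value of joint bolt above 0.026 m and x of tin_top in the frame of stand below -0.05 m and y of tin_top in the frame of stand between -0.008 and 0.008 m), for 0.2 s.
3. the knob is tight at its stop with the bolt still home (value of joint knob above 1.85 rad and value of joint bolt above 0.024 m), for 0.2 s.
At the end, for the whole second after the job is handed in: The knob is within 0.15 rad of its stop, the bolt is drawn back to within 4 mm, the square tin's centre is within 8 mm of the bolt's line on the bolt side, and the platter is at rest (value of joint knob above 1.85 rad and value of joint bolt below 0.004 m and x of tin_top in the frame of stand below -0.05 m and y of tin_top in the frame of stand between -0.008 and 0.008 m and velocity of joint platter between -0.05 and 0.05 rad/s); the robot touches nothing.
It fails at once if mixer moved more than 20 mm (distance of mixer from where it was at the start of the episode above 0.02 m).
It fails at once if bowl moved more than 20 mm (distance of bowl from where it was at the start of the episode above 0.02 m).
It fails at once if canister moved more than 20 mm (distance of canister from where it was at the start of the episode above 0.02 m).
It fails at once if dipper moved more than 20 mm (distance of dipper from where it was at the start of the episode above 0.02 m).
It also fails if it takes over 72 s, if anything falls off the work surface, if the arm or the gripper's body presses on something with over 40 N, if the wrist force passes 120 N, or if a joint passes its speed limit or range.

## Robot

A 6-joint arm with a two-finger parallel gripper is mounted at the origin on the work surface. World frame = base frame: x ahead of the robot, y to its left, z up, the work surface at z = 0. Lengths are in m, angles in rad, forces in N, time in s.
With the tool pointing down it reaches from about 0.275 to 0.825 m from the base axis. Payload 5.2 kg.
Tool frame: the origin (TCP) lies at the very end of the fingers, on their centre line; the grasp point (between the pads) lies 19 mm behind it; z points along the fingers, y is the line along which they close (so a half turn about z gives the same grasp; the last joint's range is limited). The gripper opens to 93 mm and grips with 3 to 60 N. Pads are 15 mm wide; open, the fingers measure 128 mm over their backs; the gripper's body (75 mm by 188 mm) begins 65 mm behind the grasp point.
Start: joints at [0.926, 0.259, 1.535, -0, 1.348, -0.203], TCP at [0.235, 0.497, 0.219] pointing down, gripper open.
Joint ranges: [-3.14, 3.14], [-0.91, 2.08], [0.19, 2.58], [-1.22, 4.36], [0.22, 2.71], [-3.12, 3.12]. Speed limits (rad/s): [2.57, 2.57, 3.14, 3.14, 3.14, 3.14].

## Interface

Orientations are given as a 3x3 rotation matrix whose columns are the frame's x, y, z axes.
In Python, from bench import ctrl, hand, cams, hand_in gives the robot as it stands. The module is installed in compiled form; this text tells all that it offers. Calls block until the motion is done:
- ctrl.goto(position, orientation): joint-space move of the TCP to a pose.
- ctrl.move_l(position, rotation=None, max_speed=0.15): straight line of the TCP; rotation=None keeps the orientation; max_speed is the mean speed in m/s.
- ctrl.move_j(angles): joint-space move.
- hand.grip(opening): finger opening in m; the grip force is fixed at half the most; returns when the fingers have stopped.
- ctrl.dwell(seconds).
- ctrl.inverse_kinematics(position, orientation): joint angles nearest the present ones, or None.
- ctrl.state(): the state.
- cams.snapshot(name): name is "scene" or "top"; returns a dict with "frame" (400x640x3 uint8, blue, green, red), "range_z" (400x640 float32, m along the optical axis (not along the pixel's ray), 0 where there is no reading), "vertical_fov" (degrees; the focal length in pixels is half the picture's height over the tangent of half this angle, whatever the lens; pixels are square), "cx", "cy" (the principal point, pixels), "R" (3x3) and "t" (3): a world point X has camera coordinates R X + t. Camera axes: x right, y down, z forward; pixel columns grow to the right and rows downward; lengths in m; the calibration is good to about 2 mm. A picture is of the moment at which its call begins.
A pose or a line that the arm cannot do raises ctrl.IKError and nothing moves.
- hand_in(): hands the job in; it is judged then, once.
The state is a dict: "time_s": time; "joints": joint angles; "joint_velocities": joint speeds; "tau": joint torques, N m; "eef_pos": TCP position; "orientation": TCP orientation; "wrist_force": force on the tool from outside, world axes, zero at the start; "moment": the same for the moment, N m; "width": finger opening in m; "grip_force": force on a finger pad.
Only numpy, scipy, OpenCV 4.12 (cv2) and the standard library are available. Lean on these libraries where they do the work, as an engineer would, in place of code of your own. Each camera call takes 0.05 s, during which the arm holds its last target. There are 200 camera calls.

## Working session

There is one attempt and no reset: what is moved stays moved. The work goes in short steps, each a Python script; the robot and the scene stay as the last script left them, time stands still between calls to the robot, and variables do not carry over. Pictures are saved under pics/ and viewed, at most 10 in all, crops included, and the job is handed in when it is done.

```bash
mkdir -p pics
cat > h.py <<'E'
import numpy as np, cv2
from bench import ctrl, hand, cams, hand_in
def snap(n):
    s=cams.snapshot(n); s['f']=200/np.tan(np.radians(s['vertical_fov'])/2); return s
def cloud(s):
    z=s['range_z'];v,u=np.mgrid[0:400,0:640]
    c=np.stack([(u-s['cx'])/s['f']*z,(v-s['cy'])/s['f']*z,z],-1)
    P=(c-s['t'])@s['R']; P[z==0]=np.nan; return P
def ray(s,u,v,h):
    d=s['R'].T@np.array([(u-s['cx'])/s['f'],(v-s['cy'])/s['f'],1]); o=-s['R'].T@s['t']
    return o+d*(h-o[2])/d[2]
E
python3 - <<'E'
from h import *
for n in('scene','top'):
    s=snap(n);cv2.imwrite(f'pics/{n}0.png',s['frame']);print(n,s['vertical_fov'],s['cx'],s['cy'],-s['R'].T@s['t'],s['R'].round(3).tolist(),np.mean(s['range_z']>0))
E
```

```text
scene 44.49955969760745 316.38195133656086 201.199668124046 [ 1.2998357  -0.57823842  1.19077841] [[0.586, 0.81, 0.019], [0.621, -0.434, -0.652], [-0.52, 0.393, -0.758]] 0.99583203125
top 44.270848218351915 328.9801693786065 204.8667661026401 [ 0.28815409 -0.02377008  1.79092245] [[-0.0, -1.0, -0.001], [-0.989, 0.0, -0.146], [0.146, 0.001, -0.989]] 0.99609765625
```

View pics/scene0.png

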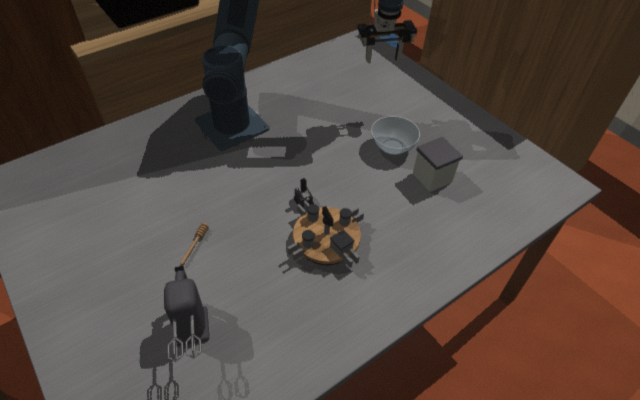

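View pics/top0.png

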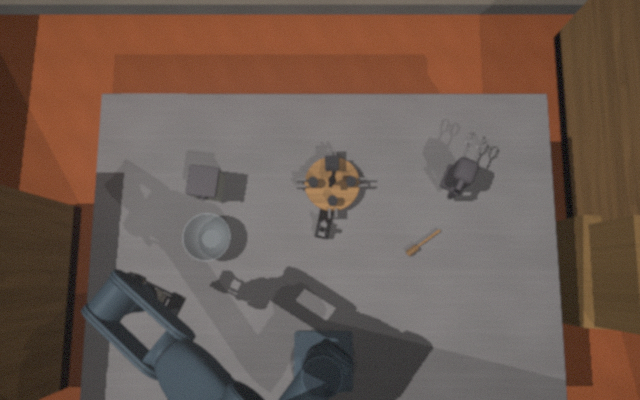

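The top view shows the platter at about (333,183), the bolt block at about (325,223) below it, and the square tin at about (334,162), nearly opposite the bolt. The bystanders are clear of it. Next I'll measure.

Run:
```python
from h import *
out=[]
for n in('top','scene'):
    s=snap(n);P=cloud(s);f=s['frame'];hsv=cv2.cvtColor(f,cv2.COLOR_BGR2HSV)
    z=P[...,2]
    m=((hsv[...,0]<22)&(hsv[...,1]>110)&(abs(z-.045)<.012)).astype(np.uint8)
    k=cv2.connectedComponentsWithStats(m)
    i=1+np.argmax(k[2][1:,4]); ys,xs=np.where(k[1]==i)
    hull=cv2.convexHull(np.c_[xs,ys].astype(np.float32))[:,0]
    H=np.array([ray(s,u,v,.045)[:2] for u,v in hull]).astype(np.float32)
    (cx,cy),r=cv2.minEnclosingCircle(H.astype(np.float32));A=np.c_[2*H,np.ones(len(H))];q=np.linalg.lstsq(A,(H**2).sum(1),rcond=None)[0]
    c=q[:2];print(n,'axis',c,'r',np.sqrt(q[2]+c@c),(cx,cy),r,'platter z',np.nanmedian(z[k[1]==i]))
    d=np.hypot(P[...,0]-c[0],P[...,1]-c[1])
    for nm,lo,hi,dl,dh in(('tins',.082,.096,.04,.11),('knob',.106,.145,0,.05),('grip',.07,.112,.13,.2),('walls',.03,.05,.14,.21),('forks',.045,.068,.104,.132)):
        mm=((z>lo)&(z<hi)&(d>dl)&(d<dh)).astype(np.uint8)
        kk=cv2.connectedComponentsWithStats(mm,connectivity=4)
        for j in range(1,kk[0]):
            if kk[2][j,4]<5: continue
            g=P[kk[1]==j];w=g[:,:2]-g[:,:2].mean(0);e,V=np.linalg.eigh(w.T@w/len(w))
            rel=g.mean(0)[:2]-c
            print(nm,kk[2][j,4],kk[3][j].round(1),'xyz',g.mean(0).round(4),'rad %.3f ang %.1f'%(np.hypot(*rel),np.degrees(np.arctan2(rel[1],rel[0]))),'sd',np.sqrt(abs(e)).round(4),'major %.1f'%np.degrees(np.arctan2(V[1,1],V[0,1])))
    u0,v0=kk=k[3][i].astype(int)
    a=f[v0-65:v0+70,u0-65:u0+65] ;out.append(cv2.resize(a[:,:,:],(400,416),interpolation=cv2.INTER_CUBIC)); print('crop origin',u0-65,v0-65)
cv2.imwrite('pics/crop.png',np.clip(np.hstack(out)*1.5,0,255).astype(np.uint8))
```

```text
top axis [ 0.62323778 -0.03114106] r 0.0944890782095714 (0.6235277652740479, -0.030840393155813217) 0.09585939347743988 platter z 0.04437973128384905
tins 179 [330.7 161.7] xyz [ 0.6941 -0.0276  0.0889] rad 0.071 ang 2.8 sd [0.0148 0.0153] major -153.6
tins 72 [350.4 180. ] xyz [ 0.6276 -0.097   0.0893] rad 0.066 ang -86.2 sd [0.0088 0.0092] major -141.2
tins 75 [312.  180.6] xyz [0.6258 0.0383 0.0886] rad 0.070 ang 87.9 sd [0.009  0.0092] major -172.5
tins 73 [331.5 199.3] xyz [ 0.559  -0.0302  0.0889] rad 0.064 ang 179.2 sd [0.0088 0.0093] major 64.9
knob 80 [331.2 178.5] xyz [ 0.625  -0.0291  0.1304] rad 0.003 ang 49.3 sd [0.005  0.0156] major 167.0
grip 21 [321.  228.3] xyz [0.4559 0.0059 0.0984] rad 0.171 ang 167.5 sd [0.0043 0.0047] major 71.7
walls 38 [317.5 227.8] xyz [0.4635 0.0197 0.0426] rad 0.168 ang 162.4 sd [0.0029 0.0164] major 166.0
walls 6 [327.3 223.7] xyz [ 0.4783 -0.0155  0.0413] rad 0.146 ang 173.8 sd [0.0017 0.0033] major 46.6
walls 22 [325.8 230.2] xyz [ 0.4546 -0.01    0.0426] rad 0.170 ang 172.8 sd [0.0032 0.01  ] major 170.3
walls 8 [323.4 235.9] xyz [ 0.434
[... 1913 characters left out ...]
2 -0.0452  0.0561] rad 0.118 ang -174.2 sd [0.0033 0.0075] major -177.2
forks 34 [354.6 210.3] xyz [0.6156 0.085  0.0553] rad 0.119 ang 97.7 sd [0.0027 0.0075] major 89.1
forks 41 [359.4 215.5] xyz [0.6398 0.0836 0.0556] rad 0.117 ang 86.0 sd [0.0032 0.0086] major 90.7
forks 39 [291.3 247.6] xyz [ 0.6197 -0.1484  0.0552] rad 0.116 ang -95.9 sd [0.003  0.0065] major 89.8
forks 36 [296.1 253.3] xyz [ 0.644  -0.1483  0.0554] rad 0.116 ang -83.9 sd [0.003 0.006] major 92.2
forks 33 [355.5 255.9] xyz [ 0.7466 -0.0174  0.0556] rad 0.116 ang 7.9 sd [0.0029 0.0067] major -177.7
forks 36 [349.  260.3] xyz [ 0.7476 -0.0412  0.055 ] rad 0.116 ang -3.9 sd [0.0032 0.0064] major -178.3
crop origin 259 170
```

View pics/crop.png

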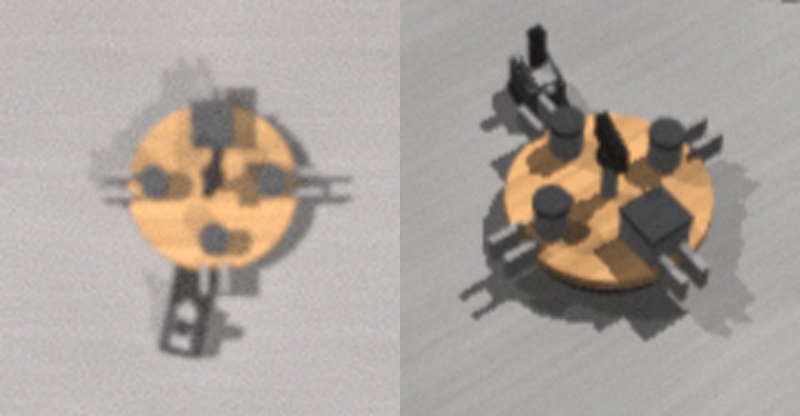

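```bash
cat >> h.py <<'E'
def Ry(deg):
    a=np.radians(deg);c,s=np.cos(a),np.sin(a)
    return np.array([[-s,c,0],[c,s,0],[0,0,-1]])
C=np.array([.628,-.0305]); F=168.5   # axis, front direction (deg)
fd=np.array([np.cos(np.radians(F)),np.sin(np.radians(F))])
def p(xy,z): return np.array([xy[0],xy[1],z])
def st(tag=''):
    s=ctrl.state();print(tag,'t%.2f'%s['time_s'],'pos',np.round(s['eef_pos'],4),'F',np.round(s['wrist_force'],1),'M',np.round(s['moment'],2),'w%.4f'%s['width'],'g%.1f'%s['grip_force'],'q6 %.2f'%s['joints'][5]);return s
E
python3 - <<'E'
from h import *
s=st();print(s['orientation'])
for a in(77,-103):
    for z in(.25,.105): print(a,z,np.round(ctrl.inverse_kinematics(p(C,z),Ry(a)),3))
for a in (F,F-180): print(a,np.round(ctrl.inverse_kinematics(p(C+.172*fd,.08),Ry(a)),3))
E
```

```text
t0.20 pos [0.2349 0.4969 0.2181] F [-0.8 -0.1  0.2] M [-0.02 -0.01  0.03] w0.0930 g0.0 q6 -0.20
[[-9.03980416e-01  4.27573283e-01 -7.04548928e-04]
 [ 4.27573796e-01  9.03979968e-01 -9.30705270e-04]
 [ 2.38953410e-04 -1.14258600e-03 -9.99999319e-01]]
77 0.25 [-0.226  0.385  1.281 -0.     1.476 -1.57 ]
77 0.105 [-0.226  0.488  1.485 -0.     1.169 -1.57 ]
-103 0.25 [-0.226  0.385  1.281 -0.     1.476  1.572]
-103 0.105 [-0.226  0.488  1.485 -0.     1.169  1.572]
168.5 [-0.235  0.248  1.932 -0.     0.962  3.107]
-11.5 [-0.235  0.248  1.932 -0.     0.962 -0.035]
```

Run:
```python
from h import *
ctrl.goto(p(C,.25),Ry(-103)); hand.grip(.045); st('above')
ctrl.move_l(p(C,.104),max_speed=.15); st('down')
hand.grip(.0); st('gripped')
q=np.array(ctrl.state()['joints'])
for d in(10,25):
    a=q.copy();a[5]-=np.radians(d);ctrl.move_j(a);ctrl.dwell(.1);st(d)
for n in('top','scene'):
    s=snap(n);u0,v0=263,123
    if n=='scene':u0,v0=259,130
    cv2.imwrite(f'pics/{n}1.png',np.clip(cv2.resize(s['frame'][v0:v0+135,u0:u0+130],(520,540),interpolation=cv2.INTER_CUBIC)*1.5,0,255))
```

```text
above t3.46 pos [ 0.628  -0.0305  0.25  ] F [-1.1  0.3 -0.7] M [-0.01  0.25  0.04] w0.0454 g0.0 q6 1.57
down t4.58 pos [ 0.6288 -0.0307  0.105 ] F [-0.   0.1  0.6] M [0.03 0.11 0.05] w0.0452 g0.0 q6 1.57
gripped t5.07 pos [ 0.6284 -0.0307  0.1047] F [-1.  -0.1  2.5] M [-0.    0.28  0.05] w0.0251 g30.0 q6 1.57
10 t5.46 pos [ 0.6283 -0.0305  0.1047] F [-0.1  0.7  1.1] M [ 0.17  0.2  -0.04] w0.0251 g30.0 q6 1.40
25 t5.92 pos [ 0.6283 -0.0302  0.1047] F [0.4 3.8 1.2] M [ 0.58  0.15 -0.02] w0.0253 g30.0 q6 1.14[ WARN:0@8.718] global loadsave.cpp:1063 imwrite_ Unsupported depth image for selected encoder is fallbacked to CV_8U.
```

View pics/scene1.png

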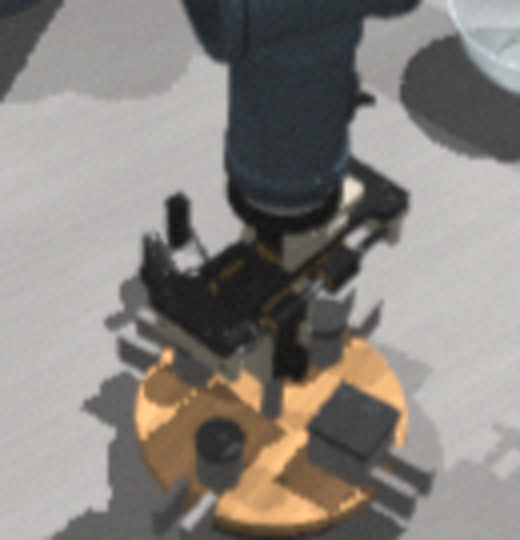

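The fingers hold the wing at 25 mm instead of 14 mm, so they may be on it skewed. I'll measure how far the platter has followed.

```bash
cat >> h.py <<'E'
def feat(n,items,minpx=8):
    s=snap(n);P=cloud(s);z=P[...,2];d=np.hypot(P[...,0]-C[0],P[...,1]-C[1])
    I=dict(tins=(.082,.096,.04,.10),knob=(.106,.145,0,.035),grip=(.075,.112,.13,.2))
    for nm in items:
        lo,hi,dl,dh=I[nm];mm=((z>lo)&(z<hi)&(d>dl)&(d<dh)).astype(np.uint8)
        kk=cv2.connectedComponentsWithStats(mm,connectivity=4)
        for j in range(1,kk[0]):
            if kk[2][j,4]<minpx: continue
            g=P[kk[1]==j];w=g[:,:2]-g[:,:2].mean(0);e,V=np.linalg.eigh(w.T@w/len(w));rel=g.mean(0)[:2]-C
            print(n,nm,kk[2][j,4],g.mean(0).round(4),'rad %.3f ang %.1f'%(np.hypot(*rel),np.degrees(np.arctan2(rel[1],rel[0]))),'sd',np.sqrt(abs(e)).round(4),'major %.1f'%np.degrees(np.arctan2(V[1,1],V[0,1])))
    return s
E
python3 - <<'E'
from h import *
s=feat('scene',['tins']);st()
print(ctrl.state()['orientation'].round(3) if hasattr(ctrl.state()['orientation'],'round') else ctrl.state()['orientation'])
cv2.imwrite('pics/z1.png',cv2.convertScaleAbs(cv2.resize(s['frame'][175:255,285:375],(720,600)[:2] and (675,600),interpolation=cv2.INTER_CUBIC),alpha=2.5))
E
```

```text
scene tins 77 [0.6084 0.0354 0.0878] rad 0.069 ang 106.5 sd [0.0069 0.01  ] major 139.7
scene tins 269 [ 0.6935 -0.0089  0.0885] rad 0.069 ang 18.2 sd [0.0143 0.0149] major 118.5
scene tins 114 [ 0.6529 -0.0951  0.0883] rad 0.069 ang -68.9 sd [0.0088 0.0096] major 157.9
 t6.07 pos [ 0.6283 -0.0302  0.1046] F [-0.1  4.3  2.8] M [ 0.72  0.15 -0.  ] w0.0248 g30.0 q6 1.14
[[ 0.979  0.206  0.001]
 [ 0.206 -0.979  0.   ]
 [ 0.001 -0.    -1.   ]]
```

View pics/z1.png

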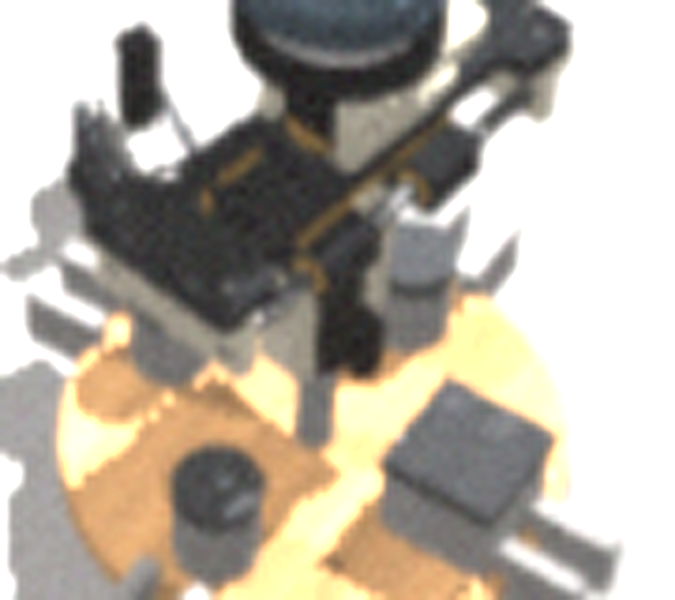

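The platter followed by about 18° of the 25° commanded. I'll release, lift and re-measure the wing.

Run:
```python
from h import *
hand.grip(.06); e=ctrl.state()['eef_pos']; ctrl.move_l(p(e[:2],.24),max_speed=.3)
s=feat('scene',['tins','knob']);st()
cv2.imwrite('pics/z2.png',cv2.convertScaleAbs(cv2.resize(s['frame'][150:255,275:385],(620,592),interpolation=cv2.INTER_CUBIC),alpha=2.2))
```

```text
scene tins 98 [0.6058 0.0325 0.088 ] rad 0.067 ang 109.4 sd [0.0089 0.0101] major 127.1
scene tins 103 [ 0.5661 -0.0545  0.088 ] rad 0.066 ang -158.8 sd [0.0092 0.0096] major 143.9
scene tins 272 [ 0.6937 -0.0084  0.0882] rad 0.069 ang 18.6 sd [0.0146 0.0151] major 128.7
scene tins 116 [ 0.6529 -0.095   0.0878] rad 0.069 ang -68.9 sd [0.0088 0.0095] major 152.8
scene knob 168 [ 0.6318 -0.0334  0.126 ] rad 0.005 ang -38.0 sd [0.0041 0.0162] major -168.8
 t7.47 pos [ 0.6277 -0.0306  0.2391] F [ 0.  -0.8  0.8] M [0.02 0.16 0.  ] w0.0601 g0.0 q6 1.14
```

View pics/z2.png

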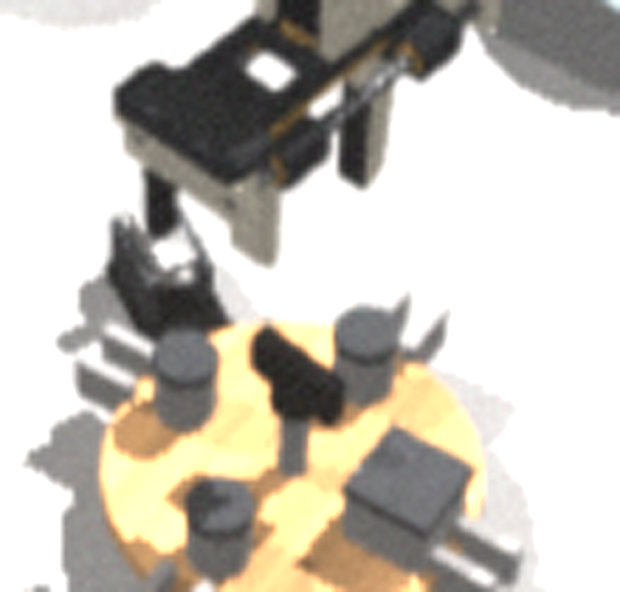

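The wing is aligned with the fingers and has a wider hub at its centre, at about (300,395) in the crop, which explains the 25 mm. The wing turned 24° and the platter 19°, so the grip holds. I'll regrip and carry on turning.

Run:
```python
from h import *
e=ctrl.state()['eef_pos']; ctrl.move_l(p(C,.104),max_speed=.2); hand.grip(0); st('grip')
q=np.array(ctrl.state()['joints'])
for d in np.arange(12,145,12):
    a=q.copy();a[5]-=np.radians(d);ctrl.move_j(a)
    if d%36==0: st(d)
ctrl.dwell(.2);st();feat('scene',['tins']);feat('top',['tins'])
```

```text
grip t8.98 pos [ 0.6281 -0.0302  0.1044] F [0.3 1.8 3.6] M [ 0.33  0.3  -0.05] w0.0252 g30.0 q6 1.14
36 t9.93 pos [ 0.6278 -0.0298  0.1044] F [-0.9  3.4  3.1] M [0.6  0.46 0.09] w0.0249 g30.0 q6 0.51
72 t10.88 pos [ 0.6274 -0.0296  0.1043] F [-3.5  4.3  4. ] M [0.83 0.71 0.06] w0.0250 g30.0 q6 -0.11
108 t11.83 pos [ 0.6269 -0.0297  0.1043] F [-5.9  4.1  5.6] M [0.72 0.98 0.02] w0.0253 g30.0 q6 -0.74
144 t12.78 pos [ 0.6265 -0.0301  0.1043] F [-6.1  2.8  5.9] M [0.57 1.17 0.04] w0.0254 g30.0 q6 -1.37
 t12.98 pos [ 0.6266 -0.0301  0.1043] F [-6.6  2.9  5.4] M [0.61 1.13 0.04] w0.0254 g30.0 q6 -1.37
scene tins 10 [0.5644 0.0181 0.0889] rad 0.080 ang 142.6 sd [0.0029 0.0029] major -141.3
scene tins 12 [0.5905 0.009  0.0878] rad 0.054 ang 133.5 sd [0.002  0.0049] major 153.6
scene tins 11 [ 0.5747 -0.0323  0.0885] rad 0.053 ang -178.0 sd [0.0016 0.0061] major 168.7
scene tins 102 [0.6556 0.0314 0.0879] rad 0.068 ang 66.0 sd [0.0086 0.0099] major 148.6
scene tins 107 [ 0.6025 -0.0935  0.088 ] rad 0.068 ang -112.0 sd [0.009  0.0095] major 151.3
scene tins 114 [ 0.6922 -0.0577  0.0882] rad 0.070 ang -23.0 sd [0.009  0.0094] major 129.5
top tins 10 [0.6394 0.0353 0.0872] rad 0.067 ang 80.2 sd [0.0021 0.0049] major 75.5
top tins 94 [ 0.5761 -0.007   0.0885] rad 0.057 ang 155.6 sd [0.0076 0.0147] major 71.4
```

Run:
```python
from h import *
a=np.array(ctrl.state()['joints']);a[5]-=np.radians(11.7);ctrl.move_j(a);ctrl.dwell(.2);st()
hand.grip(.06); e=ctrl.state()['eef_pos']; ctrl.move_l(p(C,.2),max_speed=.3)
ctrl.goto(p(C+.172*fd,.2),Ry(F-180));hand.grip(.04)
feat('scene',['tins','knob','grip']);st()
```

```text
t13.59 pos [ 0.6264 -0.0302  0.1044] F [-3.5  3.   4. ] M [ 0.41  0.55 -0.01] w0.0254 g30.0 q6 -1.57
scene tins 201 [ 0.56   -0.0194  0.0886] rad 0.069 ang 170.7 sd [0.0122 0.0157] major 123.0
scene tins 103 [0.6437 0.0354 0.088 ] rad 0.068 ang 76.6 sd [0.0088 0.0099] major 144.2
scene tins 111 [ 0.6158 -0.0974  0.0881] rad 0.068 ang -100.4 sd [0.0089 0.0097] major 142.6
scene tins 119 [ 0.6963 -0.0457  0.0882] rad 0.070 ang -12.5 sd [0.0089 0.0097] major 139.5
scene knob 142 [ 0.6318 -0.0341  0.1263] rad 0.005 ang -43.8 sd [0.0045 0.0169] major 166.7
scene grip 42 [0.461  0.0025 0.0927] rad 0.170 ang 168.8 sd [0.0039 0.0048] major 108.1
 t16.80 pos [0.4595 0.0038 0.2   ] F [-0.2 -0.5  0.2] M [-0.06  0.1  -0.  ] w0.0401 g0.0 q6 -0.03
```

The tin is at 168.1° against the bolt's line at 168.5°. Now the bolt.

Run:
```python
from h import *
G=C+.172*fd
ctrl.move_l(p(G,.074),max_speed=.15);hand.grip(0);st('grip')
e=ctrl.state()['eef_pos'][:2]
for d in(.015,.025,.028,.030,.032,.034,.036):
    ctrl.move_l(p(e-fd*d,.074),max_speed=.06); s=st(d)
    if d>.025 and s['wrist_force'][:2]@fd>12: break
ctrl.dwell(.2);st()
feat('scene',['tins','grip'])
```

```text
grip t18.33 pos [0.4593 0.0039 0.0743] F [-1.4  0.3  4.7] M [ 0.03  0.55 -0.04] w0.0136 g30.0 q6 -0.03
0.015 t18.73 pos [0.4753 0.0006 0.0743] F [ 2.  -0.7  3.6] M [-0.06 -0.11 -0.05] w0.0140 g30.0 q6 -0.03
0.025 t19.05 pos [ 0.4845 -0.0013  0.0743] F [2.3 0.5 4.9] M [-0.08 -0.13  0.05] w0.0138 g30.0 q6 -0.03
0.028 t19.30 pos [ 0.4862 -0.0016  0.0742] F [-1.9  0.8  7.1] M [0.01 0.44 0.02] w0.0135 g30.0 q6 -0.03
0.03 t19.55 pos [ 0.4863 -0.0016  0.0741] F [-5.7  0.2 12. ] M [0.07 1.27 0.05] w0.0140 g30.0 q6 -0.03
0.032 t19.80 pos [ 0.4865 -0.0016  0.074 ] F [-11.5   0.7  17.2] M [ 0.21  2.07 -0.03] w0.0139 g30.0 q6 -0.03
0.034 t20.05 pos [ 0.4866 -0.0017  0.0739] F [-16.4   1.6  21. ] M [ 0.25  2.95 -0.02] w0.0138 g30.0 q6 -0.03
 t20.25 pos [ 0.4866 -0.0017  0.0739] F [-15.9   1.5  21.7] M [ 0.29  2.9  -0.03] w0.0139 g30.0 q6 -0.03
scene tins 203 [ 0.5602 -0.0192  0.0881] rad 0.069 ang 170.6 sd [0.0124 0.0159] major 127.6
scene tins 100 [0.6437 0.0351 0.0885] rad 0.067 ang 76.6 sd [0.009  0.0095] major 150.9
scene tins 110 [ 0.6153 -0.0975  0.0879] rad 0.068 ang -100.8 sd [0.0089 0.0098] major 139.4
scene tins 119 [ 0.6962 -0.0456  0.0882] rad 0.070 ang -12.5 sd [0.0089 0.0096] major 156.4
scene grip 27 [ 0.4819 -0.0082  0.0918] rad 0.148 ang 171.3 sd [0.0012 0.0098] major 167.6
```

The bolt travelled about 30 mm and came up against its stop, so it is home. Now I'll tighten the knob.

Run:
```python
from h import *
hand.grip(.03); e=ctrl.state()['eef_pos'][:2]; ctrl.move_l(p(e,.2),max_speed=.3)
feat('scene',['grip','knob'])
ctrl.goto(p(C,.2),Ry(76.5));hand.grip(.05)
ctrl.move_l(p(C,.104),max_speed=.2);hand.grip(0);st('grip')
q=np.array(ctrl.state()['joints'])
for d in range(10,126,5):
    a=q.copy();a[5]+=np.radians(d);ctrl.move_j(a);s=ctrl.state();print(d,'%.2f'%s['moment'][2],end=' ')
    if d>85 and abs(s['moment'][2])>.9: break
ctrl.dwell(.3);st(d);feat('scene',['tins'])
```

```text
scene grip 47 [ 0.4897 -0.0035  0.0916] rad 0.141 ang 168.9 sd [0.0039 0.0049] major 49.8
scene knob 142 [ 0.6319 -0.0341  0.1265] rad 0.005 ang -42.3 sd [0.0042 0.0168] major 167.2
grip t24.55 pos [ 0.6285 -0.0307  0.105 ] F [-0.9  0.5  5.7] M [-0.01  0.13  0.04] w0.0251 g30.0 q6 -1.56
10 -0.06 15 0.02 20 0.01 25 -0.00 30 0.01 35 -0.00 40 0.06 45 0.03 50 0.03 55 0.01 60 -0.00 65 -0.01 70 0.03 75 0.01 80 0.04 85 0.07 90 0.06 95 0.02 100 0.09 105 0.07 110 0.05 115 0.26 120 0.19 125 -0.02 125 t30.89 pos [ 0.6285 -0.0293  0.1049] F [-1.7  6.5  4.2] M [ 0.97  0.34 -0.06] w0.0253 g30.0 q6 0.62
scene tins 33 [ 0.5439 -0.0303  0.0886] rad 0.084 ang 179.9 sd [0.0046 0.0073] major 126.7
scene tins 103 [0.643  0.0348 0.0881] rad 0.067 ang 77.0 sd [0.009  0.0096] major 147.5
scene tins 109 [ 0.6163 -0.0981  0.0881] rad 0.069 ang -99.8 sd [0.009  0.0094] major 159.6
scene tins 114 [ 0.6957 -0.0443  0.0879] rad 0.069 ang -11.5 sd [0.0087 0.0098] major 127.4
```

Run:
```python
from h import *
hand.grip(.06); ctrl.move_l(p(C,.22),max_speed=.3)
s=feat('scene',['knob','tins','grip']);st()
cv2.imwrite('pics/z3.png',cv2.convertScaleAbs(cv2.resize(s['frame'][150:255,275:385],(620,592),interpolation=cv2.INTER_CUBIC),alpha=2.2))
```

```text
scene knob 189 [ 0.6317 -0.0323  0.1254] rad 0.004 ang -25.8 sd [0.004  0.0155] major 53.1
scene tins 217 [ 0.5621 -0.0183  0.0885] rad 0.067 ang 169.5 sd [0.0143 0.015 ] major 100.3
scene tins 102 [0.643  0.0351 0.0882] rad 0.067 ang 77.1 sd [0.009  0.0096] major 150.1
scene tins 112 [ 0.6168 -0.0984  0.088 ] rad 0.069 ang -99.3 sd [0.009  0.0096] major 149.9
scene tins 116 [ 0.6962 -0.0442  0.0881] rad 0.070 ang -11.4 sd [0.0089 0.0098] major 147.0
scene grip 41 [ 0.4891 -0.0051  0.0916] rad 0.141 ang 169.6 sd [0.004  0.0047] major -172.8
 t32.28 pos [ 0.6275 -0.0304  0.2195] F [-0.1 -0.2 -0.2] M [-0.08  0.09  0.02] w0.0599 g0.0 q6 0.62
```

View pics/z3.png

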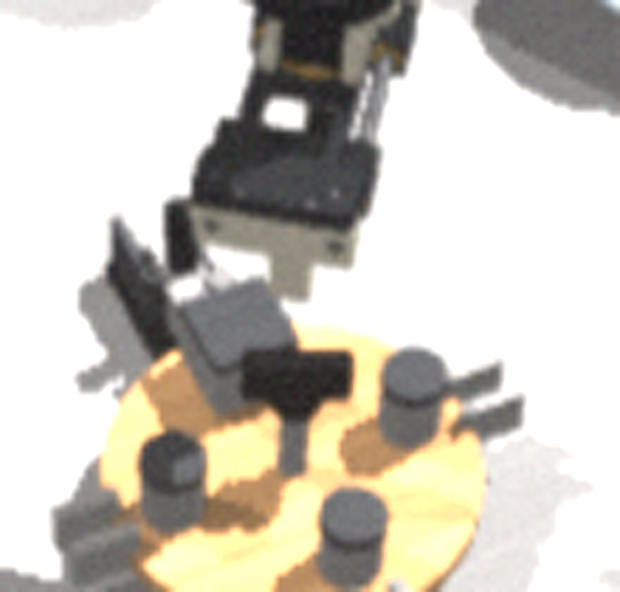

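The wing turned 114° (1.99 rad), and the fingers slipped about 12° at the end, so it is at its stop. Next I'll draw the bolt back.

Run:
```python
from h import *
G=C+.142*fd
ctrl.goto(p(G,.2),Ry(F-180));hand.grip(.03)
ctrl.move_l(p(G,.074),max_speed=.15);hand.grip(0);st('grip')
e=ctrl.state()['eef_pos'][:2]
for d in(.015,.026,.029,.031,.033,.035,.037):
    ctrl.move_l(p(e+fd*d,.074),max_speed=.06); s=st(d)
    if d>.026 and s['wrist_force'][:2]@fd<-10: break
hand.grip(.03); e=ctrl.state()['eef_pos'][:2]; ctrl.move_l(p(e,.22),max_speed=.3);ctrl.dwell(.3)
feat('scene',['tins','grip','knob']);st()
```

```text
grip t35.05 pos [ 0.4863 -0.0016  0.0744] F [-7.4  1.5  9.3] M [0.07 1.55 0.03] w0.0137 g30.0 q6 -0.03
0.015 t35.49 pos [0.471  0.0015 0.0745] F [-1.4  0.3  5.9] M [ 0.04  0.59 -0.03] w0.0135 g30.0 q6 -0.03
0.026 t35.83 pos [0.4603 0.0037 0.0745] F [-1.   0.7  7. ] M [-0.01  0.34 -0.01] w0.0141 g30.0 q6 -0.03
0.029 t36.08 pos [0.4578 0.0042 0.0745] F [0.7 0.4 6.5] M [-0.05  0.19  0.01] w0.0142 g30.0 q6 -0.03
0.031 t36.33 pos [0.4567 0.0044 0.0746] F [ 2.5 -0.8  5.6] M [-0.09 -0.33 -0.01] w0.0141 g30.0 q6 -0.03
0.033 t36.58 pos [0.4565 0.0044 0.0747] F [ 7.7 -1.5  0. ] M [-0.19 -1.13 -0.04] w0.0140 g30.0 q6 -0.03
0.035 t36.83 pos [0.4564 0.0044 0.0748] F [13.3 -1.6 -3.9] M [-0.23 -2.04 -0.  ] w0.0136 g30.0 q6 -0.04
scene tins 224 [ 0.5622 -0.0182  0.0887] rad 0.067 ang 169.4 sd [0.0147 0.0151] major 101.3
scene tins 102 [0.6434 0.0349 0.0882] rad 0.067 ang 76.7 sd [0.009  0.0095] major 146.4
scene tins 111 [ 0.6166 -0.0979  0.0879] rad 0.068 ang -99.6 sd [0.009  0.0093] major 177.0
scene tins 115 [ 0.696  -0.0441  0.088 ] rad 0.069 ang -11.3 sd [0.0089 0.0099] major 144.5
scene grip 44 [0.461  0.0023 0.0919] rad 0.170 ang 168.9 sd [0.0041 0.0047] major 110.0
scene knob 189 [ 0.6316 -0.0325  0.1254] rad 0.004 ang -29.4 sd [0.0043 0.0157] major 54.1
 t38.33 pos [0.4507 0.0057 0.2189] F [-0.3 -0.1  0.6] M [-0.08  0.07 -0.03] w0.0299 g0.0 q6 -0.04
```

The bolt is back where it started, the tin is at about 168.6°, and the knob hasn't moved.

```bash
python3 -c "
from h import *
print(hand_in())"
```

```text
the job is handed in; nothing more can be done
None
```

The job is handed in, with no verdict returned: by camera and force readings, the square tin faces the bolt, the knob was tightened to its stop with the bolt home, the bolt is fully drawn back, and I kept clear of the mixer, bowl, canister and dipper but didn't re-measure them.

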